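Run a fingertip along the arc of vial caps

ROBOT

A 7-joint arm with a two-finger parallel gripper is mounted at the origin on the work surface. World frame = base frame: x ahead of the robot, y to its left, z up, the work surface at z = 0. Lengths are in m, angles in rad, forces in N, time in s.
With the tool pointing down it reaches from about 0.425 to 0.8 m from the base axis. Payload 8.3 kg.
Tool frame: the origin (TCP) lies at the very end of the fingers, on their centre line; the grasp point (between the pads) lies 19 mm behind it; z points along the fingers, y is the line along which they close (so a half turn about z gives the same grasp; the last joint's range is limited). The gripper opens to 85 mm and grips with 20 to 120 N. Pads are 22 mm wide; open, the fingers measure 114 mm over their backs; the gripper's body (76 mm by 85 mm) begins 54 mm behind the grasp point. The pads swing forward as they close: fully open they stand 13 mm farther back than shut.
Start: joints at [1.048, 0.383, 0.016, 1.37, -0.006, 1.388, -0.046], TCP at [0.277, -0.56, 0.231] pointing down, gripper open.
Joint ranges: [-2.95, 2.95], [-0.25, 2.06], [-1.52, 1.56], [0.18, 2.33], [-1.44, 4.58], [0.02, 2.06], [-3.01, 3.01]. Speed limits (rad/s): [2.39, 2.39, 3.01, 3.01, 3.14, 3.14, 3.14].

INTERFACE

Orientations are given as a rotation vector (axis times angle).
In Python, from rig import * gives the robot as it stands.
- The arm moves only by the tool apply_moves, never from a script. Its argument "plan" is a list of rows, each a list of 3 entries, a list of its own where there are three numbers: the turn, a rotation vector about the tool's x, y, z in rad, then the shift along the tool's x, y, z in mm, then the opening, from 0 (shut) to 1 (fully open). In form: [[[rx, ry, rz], [x, y, z], claw], ...]. A call has 1 to 20 rows; each row shifts and turns the commanded pose from where the row before left it, along the tool's axes as they then stand; what a row does not reach is not made up. A row lasts 1/8 s, in which the tool goes at most 62.5 mm and 10.7 degrees, less where a joint would pass 70% of its speed; a pose out of reach is approached as far as the arm can. A call is refused whole if a number of a shift passes 62.5 or a number of a turn 0.188, either way. A call with a gripper value outside its range is refused whole. The fingers move at their own pace and stop on an object; "force" is the grip in N (left out, the last holds). Time passes only in rows, so rows that do not move let the fingers close. It gives the time, the measured TCP pose, the force, the opening and the grip force at its end, in the units of the state.
- state(): the state, without advancing time (a new reading comes with each control period).
- get_image(name): name is "scene" or "top"; returns a dict with "image" (420x560x3 uint8, red, green, blue), "mtx" (3x3 intrinsics, pixels), "extrinsics" (4x4, takes a point from world to camera coordinates). Camera axes: x right, y down, z forward; pixel columns grow to the right and rows downward; lengths in m; the calibration is good to about 2 mm. A picture is of the moment at which its call begins. There is no depth.
- hand_in(): hands the job in; it is judged then, once.
The state is a dict: "time": time; "q": joint angles; "qd": joint speeds; "joint_efforts": joint torques, N m; "ee_pos": TCP position; "tcp_rot": TCP orientation; "contact_force": force on the tool from outside, world axes, zero at the start; "moment": the same for the moment, N m; "gripper_width": finger opening in m; "finger_force": force on a finger pad.
Only numpy, scipy, OpenCV 4.12 (cv2) and the standard library are available. Lean on these libraries where they do the work, as an engineer would, in place of code of your own. Each camera call takes 0.05 s, during which the arm holds its last target. There are 200 camera calls.

TASK

The five push-on caps on the vials in the curved tray all stand slightly proud: run your fingertips along the arc of caps in one pass, starting at the end with the round post, and gently press each cap fully home in turn. Until the last cap is down keep the fingertips on the line of caps or within about 3 cm above it, lift nothing, and leave everything else standing where it is.

Things in the scene. Friction and masses are not known exactly. Their poses are not given: they have to be found in the camera images.
- tray: Grey plastic arc-shaped vial tray of an autosampler, fixed to the bench. Its origin is the centre of the arc (an empty spot on the bench at table height, z up). Five glass vials stand in it on an arc of radius 160 mm about that origin, at angles -0.45, -0.225, 0, 0.225 and 0.45 rad from the tray's x axis (positive towards the tray's y), 36 mm apart. Base plate 8 mm thick, from 75 to 190 mm from the origin; block under the vials 30 mm high; glass shoulders 50 mm high.
- post: Round steel post, 62 mm tall, 14 mm thick with a head 24 mm wide, fixed upright at one end of the arc (which end varies), 50 mm from the nearest cap, its top 70 mm above the table, about level with the caps. Origin: centre of its foot, 8 mm above the table.
- blank: Low oblong steel block, 44 x 26 x 14 mm, fixed at the other end of the arc. Origin: centre of its underside.
- cap1_top (a point): Centre of the top of the white push-on cap at -0.450 rad on the tray's arc; it moves with the cap: about 70 mm above the table while the cap stands proud, 66 mm when it is fully home. The cap is 30 mm wide and 16 mm high: straight skirt 10 mm high, then a cone sloping 29 degrees up to a flat top 8 mm wide.
- cap1 (a joint): How far that cap (cap1) has been pushed down on its vial, m: 0 to 0.0008 at the start, 0.0045 fully home against a hard stop; negative if pulled up. It slides straight down against a steady friction of about 4 N, stays where it is left and has no spring, so a fingertip sliding sideways on to its cone also wedges it down.
- cap2_top (a point): Centre of the top of the white push-on cap at -0.225 rad on the tray's arc; it moves with the cap: about 70 mm above the table while the cap stands proud, 66 mm when it is fully home. The cap is 30 mm wide and 16 mm high: straight skirt 10 mm high, then a cone sloping 29 degrees up to a flat top 8 mm wide.
- cap2 (a joint): How far that cap (cap2) has been pushed down on its vial, m: 0 to 0.0008 at the start, 0.0045 fully home against a hard stop; negative if pulled up. It slides straight down against a steady friction of about 4 N, stays where it is left and has no spring, so a fingertip sliding sideways on to its cone also wedges it down.
- cap3_top (a point): Centre of the top of the white push-on cap at +0.000 rad on the tray's arc; it moves with the cap: about 70 mm above the table while the cap stands proud, 66 mm when it is fully home. The cap is 30 mm wide and 16 mm high: straight skirt 10 mm high, then a cone sloping 29 degrees up to a flat top 8 mm wide.
- cap3 (a joint): How far that cap (cap3) has been pushed down on its vial, m: 0 to 0.0008 at the start, 0.0045 fully home against a hard stop; negative if pulled up. It slides straight down against a steady friction of about 4 N, stays where it is left and has no spring, so a fingertip sliding sideways on to its cone also wedges it down.
- cap4_top (a point): Centre of the top of the white push-on cap at +0.225 rad on the tray's arc; it moves with the cap: about 70 mm above the table while the cap stands proud, 66 mm when it is fully home. The cap is 30 mm wide and 16 mm high: straight skirt 10 mm high, then a cone sloping 29 degrees up to a flat top 8 mm wide.
- cap4 (a joint): How far that cap (cap4) has been pushed down on its vial, m: 0 to 0.0008 at the start, 0.0045 fully home against a hard stop; negative if pulled up. It slides straight down against a steady friction of about 4 N, stays where it is left and has no spring, so a fingertip sliding sideways on to its cone also wedges it down.
- cap5_top (a point): Centre of the top of the white push-on cap at +0.450 rad on the tray's arc; it moves with the cap: about 70 mm above the table while the cap stands proud, 66 mm when it is fully home. The cap is 30 mm wide and 16 mm high: straight skirt 10 mm high, then a cone sloping 29 degrees up to a flat top 8 mm wide.
- cap5 (a joint): How far that cap (cap5) has been pushed down on its vial, m: 0 to 0.0008 at the start, 0.0045 fully home against a hard stop; negative if pulled up. It slides straight down against a steady friction of about 4 N, stays where it is left and has no spring, so a fingertip sliding sideways on to its cone also wedges it down.
- vial_a: Spare capped vial, 30 mm wide (cap; glass 28), 59 mm tall, loose on the tray's base plate inside the arc. Origin: centre of its underside. A bystander.
- vial_b: A second such spare vial, loose on the tray's base plate. Origin: centre of its underside. A bystander.
- jar: Small jar, 44 mm wide, 60 mm tall, standing on the bench just outside the arc. Origin: centre of its underside. A bystander.
- beaker: Clear plastic beaker, 60 mm wide, 75 mm tall, on the bench. Origin: centre of its underside. A bystander.
- tipbox: Orange pipette-tip box with clear lid, 122 x 87 x 87 mm, on the bench. Origin: centre of its underside. A bystander.
- marker: Blue marker pen, 13 mm thick, 148 mm long, lying on the bench. Origin: on its underside, below the middle. A bystander.
- bottle: Bottle, 60 mm wide, 150 mm tall, on the bench. Origin: centre of its underside. A bystander.

How it is judged:
On the way, in this order (a step that is already met when the one before it is completed fails the run):
1. the first cap, counted from the round post, is pressed home while the later ones still stand proud (((horizontal distance between post and cap1_top below 0.08 m and value of joint cap1 above 0.003 m and value of joint each of cap2, cap3, cap4, cap5 below 0.003 m) or (horizontal distance between post and cap5_top below 0.08 m and value of joint cap5 above 0.003 m and value of joint each of cap1, cap2, cap3, cap4 below 0.003 m))), for 0.05 s.
2. the second cap, counted from the round post, is pressed home while the later ones still stand proud (((horizontal distance between post and cap1_top below 0.08 m and value of joint cap2 above 0.003 m and value of joint each of cap3, cap4, cap5 below 0.003 m) or (horizontal distance between post and cap5_top below 0.08 m and value of joint cap4 above 0.003 m and value of joint each of cap1, cap2, cap3 below 0.003 m))), for 0.05 s.
3. the third cap, counted from the round post, is pressed home while the later ones still stand proud (((horizontal distance between post and cap1_top below 0.08 m and value of joint cap3 above 0.003 m and value of joint each of cap4, cap5 below 0.003 m) or (horizontal distance between post and cap5_top below 0.08 m and value of joint cap3 above 0.003 m and value of joint each of cap1, cap2 below 0.003 m))), for 0.05 s.
4. the fourth cap, counted from the round post, is pressed home while the later ones still stand proud (((horizontal distance between post and cap1_top below 0.08 m and value of joint cap4 above 0.003 m and value of joint cap5 below 0.003 m) or (horizontal distance between post and cap5_top below 0.08 m and value of joint cap2 above 0.003 m and value of joint cap1 below 0.003 m))), for 0.05 s.
5. the fifth cap, counted from the round post, is pressed home while the later ones still stand proud (((horizontal distance between post and cap1_top below 0.08 m and value of joint cap5 above 0.003 m) or (horizontal distance between post and cap5_top below 0.08 m and value of joint cap1 above 0.003 m))), for 0.05 s.
At the end, for the whole second after the job is handed in: all five caps are at least 3 mm down of the 4.5 mm (a gap of at most 1.5 mm left), and every loose bystander is within 20 mm of its start and, except for the lying marker, upright within 0.2 rad (value of joint each of cap1, cap2, cap3, cap4, cap5 above 0.003 m and distance of each of vial_a, vial_b, jar, beaker, tipbox, marker, bottle from where it was at the start of the episode below 0.02 m and angle between each of vial_a, vial_b, jar, beaker, tipbox, bottle's own z axis and vertical below 0.2 rad); the robot touches nothing.
It fails at once if between pressing the first and the last cap the fingers leave the row: the grasp point more than 35 mm sideways off the arc or more than 135 mm above the table (fingertips some 45 mm above the caps) (((value of joint cap1 above 0.003 m and value of joint cap5 below 0.003 m) or (value of joint cap5 above 0.003 m and value of joint cap1 below 0.003 m)) and (horizontal distance between the grasp point and tray below 0.125 m or horizontal distance between the grasp point and tray above 0.195 m or z of the grasp point in the frame of tray above 0.135 m)).
It fails at once if a cap is pulled up by more than 3 mm (value of joint any of cap1, cap2, cap3, cap4, cap5 below -0.003 m).
It fails at once if the tray or its caps are pressed with more than 40 N (contact force between any of the fingers, the arm and tray above 40 N).
It fails at once if a bystander is shifted by more than 20 mm, lifted by more than 14 mm or knocked over (distance of any of vial_a, vial_b, jar, beaker, tipbox, marker, bottle from where it was at the start of the episode above 0.02 m or height (world z) of any of vial_a, vial_b above 0.022 m or height (world z) of any of jar, beaker, tipbox, marker, bottle above 0.014 m or angle between any of vial_a, vial_b, jar, beaker, tipbox, bottle's own z axis and vertical above 0.3 rad).
It also fails if it takes over 45 s, if anything falls off the work surface, if the arm or the gripper's body presses on something with over 40 N, if the wrist force passes 120 N, or if a joint passes its speed limit or range.

## Working session

There is one attempt and no reset: what is moved stays moved. The work goes in short steps, Python scripts to look and compute and a tool call to move; the robot and the scene stay as the last step left them, time stands still between calls to the robot, and variables do not carry over. Pictures are saved under pics/ and viewed, at most 10 in all, crops included, and the job is handed in when it is done.

Besides the shell and the picture viewer there is one more tool, called after "Call:" as a command line: name --argument value ..., lists and objects as JSON in quotes. apply_moves: Moves the arm, as the interface text tells. Its arguments: {"type":"object","properties":{"plan":{"type":"array"},"force":{"type":"number"}},"required":["plan"]}

```bash
mkdir -p pics; ls
python3 - <<'E'
from rig import *
import cv2
s=state(); print(s)
for n in("scene","top"):
    d=get_image(n); cv2.imwrite(f"pics/{n}0.png",d["image"][:,:,::-1]); print(n,d["mtx"],d["extrinsics"])
E
```

```text
pics
{'time': 0.0, 'q': array([ 1.04810089,  0.38427187,  0.01638855,  1.37117705, -0.00629992,
        1.38825043, -0.04651296]), 'qd': array([ 0.00178801,  0.00099039, -0.00150272, -0.00139314, -0.00043168,
       -0.00212653, -0.00087374]), 'joint_efforts': array([-5.56423311e-04, -6.27604222e+01,  8.43956061e-01, -3.71834314e+01,
        1.66131469e-02,  1.40592692e-02,  4.70234488e-05]), 'ee_pos': array([ 0.2771403 , -0.55960197,  0.23024765]), 'tcp_rot': array([-3.05698357e+00, -7.15502485e-01,  8.06619389e-04]), 'contact_force': array([-0.07421896, -0.23514695,  0.4682599 ]), 'moment': array([-0.0309459 ,  0.01258281,  0.00437512]), 'finger_force': 0.0, 'gripper_width': 0.08575433023397465}
scene [[422.33970101   0.         285.37084754]
 [  0.         422.33970101 210.65220147]
 [  0.           0.           1.        ]] [[-0.53454994  0.84495045 -0.01775088  0.31417984]
 [ 0.63132402  0.38526151 -0.67305539 -0.24792601]
 [-0.56185972 -0.37098828 -0.73937903  1.46422986]
 [ 0.          0.          0.          1.        ]]
top [[489.45869416   0.         281.26357398]
 [  0.         489.45869416 209.23090982]
 [  0.           0.           1.        ]] [[ 0.02803101 -0.99940898  0.01989876 -0.07129254]
 [-0.98832717 -0.0306913  -0.14922285  0.51805115]
 [ 0.14974537 -0.01548362 -0.98860335  1.2776882 ]
 [ 0.          0.          0.          1.        ]]
```

View pics/top0.png

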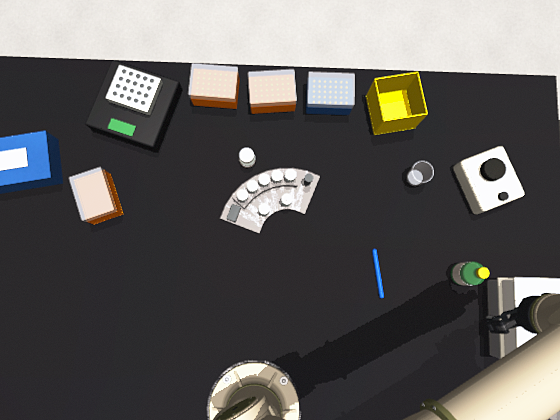

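View pics/scene0.png

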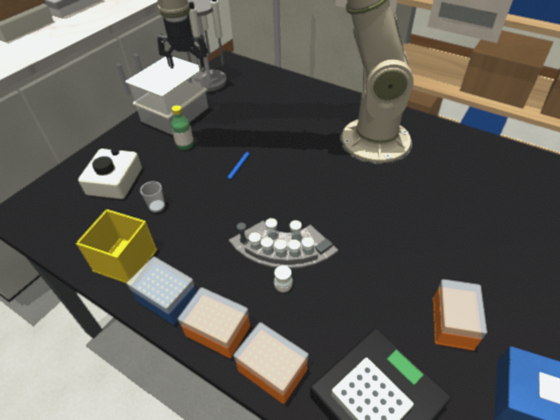

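The top view shows the cap arc at about (242,193) to (290,174), with the post at (308,179), the blank at (233,212), the spare vials at (264,208) and (286,199), and the jar at (247,157). I'll crop and enlarge both views.

Run:
```python
import cv2,numpy as np
a=cv2.imread("pics/top0.png")[140:240,210:330]; b=cv2.imread("pics/scene0.png")[200:300,220:345]
a=cv2.resize(a,None,fx=6,fy=6,interpolation=cv2.INTER_CUBIC); b=cv2.resize(b,None,fx=6,fy=6,interpolation=cv2.INTER_CUBIC)
cv2.imwrite("pics/ta.png",a); cv2.imwrite("pics/sb.png",b)
```

```text
(no output)
```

View pics/ta.png

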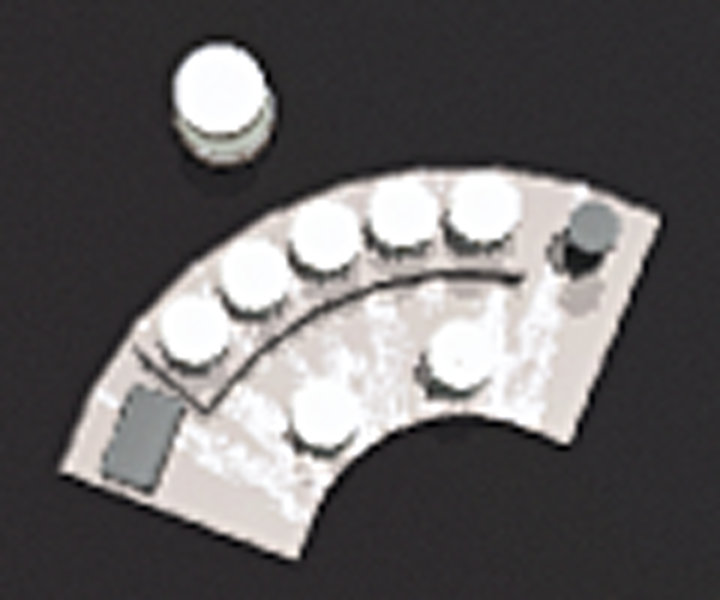

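View pics/sb.png

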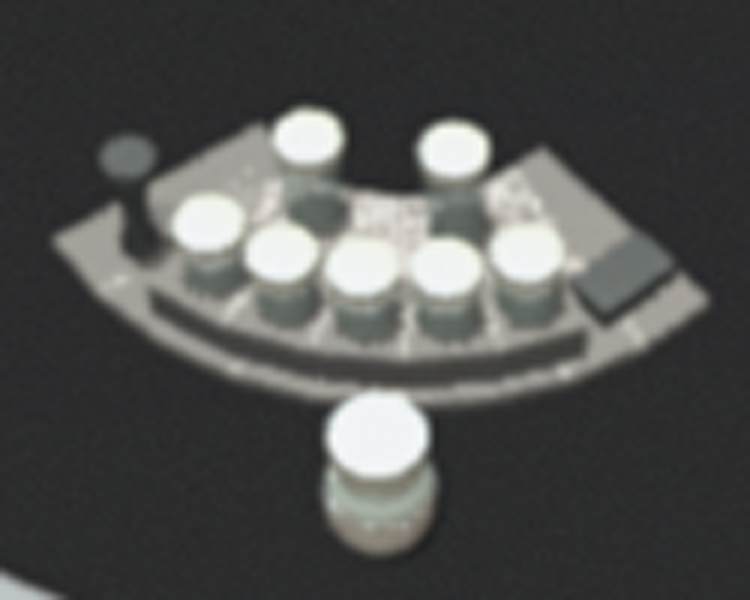

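The enlarged top view gives cap centres at about (193,330), (255,276), (327,236), (403,216) and (483,210). The post is at the right end (593,228), the blank is at left, the two spare vials are inside the arc, and the jar is outside it near the left-hand caps. Next I'll measure these precisely.

```bash
cat > h.py <<'E'
import cv2,numpy as np
from rig import *
def ray(d,uv,z):
    K,E=d["mtx"],d["extrinsics"]; R,t=E[:3,:3],E[:3,3]
    c=-R.T@t; v=R.T@np.linalg.inv(K)@np.array([uv[0],uv[1],1.]); return c+v*(z-c[2])/v[2]
def blobs(img,x0,y0,x1,y1,thr,amin):
    g=cv2.cvtColor(img[y0:y1,x0:x1],cv2.COLOR_RGB2HSV); k=6
    m=cv2.resize(img[y0:y1,x0:x1].min(2),None,fx=k,fy=k,interpolation=cv2.INTER_CUBIC)
    n,l,st,c=cv2.connectedComponentsWithStats((m>thr).astype(np.uint8))
    out=[]
    for i in range(1,n):
        if st[i,4]>amin:
            cs,_=cv2.findContours((l==i).astype(np.uint8),0,2); e=cv2.minAreaRect(cs[0])
            out.append(((c[i]+.5)/k-.5+[x0,y0],st[i,2:5]/np.array([k,k,1]),))
    return out
E
python3 - <<'E'
from h import *
for n,box in(("top",(210,140,330,240)),("scene",(220,200,345,300))):
    d=get_image(n)
    for thr in(225,240):
        print(n,thr)
        for c,s in blobs(d["image"],*box,thr,1500): print(c.round(2),s.round(1),ray(d,c,0.066).round(4))
E
```

```text
top 225
[246.22 154.49] [  14.7   13.7 5591. ] [0.6612 0.0424 0.066 ]
[290.33 173.69] [  12.    10.8 3849. ] [ 0.6125 -0.077   0.066 ]
[276.84 174.59] [  12.2   11.5 3827. ] [ 0.6089 -0.0411  0.066 ]
[263.91 178.18] [  12.5   13.3 3894. ] [ 0.598  -0.0071  0.066 ]
[252.24 184.99] [  14.    11.8 3953. ] [0.5786 0.0233 0.066 ]
[293.07 198.24] [   22.8    27.2 10389. ] [ 0.5463 -0.086   0.066 ]
[242.52 193.91] [  15.7   13.5 4121. ] [0.5537 0.0481 0.066 ]
[268.1  204.18] [  20.3   27.  9554. ] [ 0.5283 -0.0204  0.066 ]
[251.58 214.51] [  22.3   22.8 6645. ] [0.4995 0.0221 0.066 ]
top 240
[246.25 154.51] [  14.2   13.3 5358. ] [0.6612 0.0424 0.066 ]
[290.31 173.82] [  11.2   10.5 3489. ] [ 0.6122 -0.077   0.066 ]
[276.83 174.69] [  11.3   11.2 3489. ] [ 0.6086 -0.0411  0.066 ]
[263.88 178.45] [  11.7   11.3 3474. ] [ 0.5973 -0.007   0.066 ]
[252.2  185.05] [  13.    11.2 3519. ] [0.5784 0.0234 0.066 ]
[242.17 193.98] [  13.    12.8 3457. ] [0.5535 0.049  0.066 ]
[290.08 199.66] [  18.8   22.8 6040. ] [ 0.5422 -0.0781  0.066 ]
[265.11 207.28] [  14.5   18.2 4681. ] [ 0.5198 -0.0128  0.066 ]
[254.04 214.64] [  13.5   21.8 2935. ] [0.4993 0.0156 0.066 ]
scene 225
[270.69 222.49] [  10.     7.2 2050. ] [ 0.5538 -0.0665  0.066 ]
[295.19 224.62] [  10.     7.3 2115. ] [ 0.526  -0.0068  0.066 ]
[254.15 236.71] [  10.5    7.8 2412. ] [ 0.6168 -0.0762  0.066 ]
[266.34 241.68] [  11.     8.5 2505. ] [ 0.6138 -0.04    0.066 ]
[307.41 241.59] [  10.8    8.3 2578. ] [0.5584 0.0497 0.066 ]
[279.96 243.82] [  11.5    8.3 2711. ] [ 0.6013 -0.0064  0.066 ]
[293.6  244.04] [  11.2    8.3 2576. ] [0.5837 0.0237 0.066 ]
[282.45 271.96] [  15.3   13.  5572. ] [0.6704 0.0453 0.066 ]
scene 240
[294.96 224.76] [   8.8    6.8 1519. ] [ 0.5268 -0.007   0.066 ]
[282.48 272.04] [  15.    11.8 4452. ] [0.6706 0.0455 0.066 ]
```

```bash
cat > fit.py <<'E'
from h import *
T=get_image("top");S=get_image("scene")
top=np.array([[242.2,193.95],[252.22,185.0],[263.9,178.4],[276.84,174.65],[290.32,173.75]])
sc=np.array([[307.41,241.59],[293.6,244.04],[279.96,243.82],[266.34,241.68],[254.15,236.71]])
P=cv2.triangulatePoints(T["mtx"]@T["extrinsics"][:3],S["mtx"]@S["extrinsics"][:3],top.T,sc.T); P=(P[:3]/P[3]).T
print(P.round(4))
def kab(P,M):
    a=M-M.mean(0);b=P-P.mean(0); th=np.arctan2((a[:,0]*b[:,1]-a[:,1]*b[:,0]).sum(),(a*b).sum())
    R=np.array([[np.cos(th),-np.sin(th)],[np.sin(th),np.cos(th)]]); return th,P.mean(0)-R@M.mean(0),R
an=np.array([-.45,-.225,0,.225,.45]); M=.16*np.c_[np.cos(an),np.sin(an)]
for nm,Q in(("tri",P[:,:2]),("top.066",np.array([ray(T,u,.066)[:2] for u in top])),("top.062",np.array([ray(T,u,.062)[:2] for u in top])),("sc.062",np.array([ray(S,u,.062)[:2] for u in sc]))):
    for sgn,MM in((1,M[::-1]),):
        th,t,R=kab(Q,MM); F=MM@R.T+t; print(nm,th,t.round(4),"res",((Q-F)*1e3).round(1).tolist())
        print(F.round(4).tolist())
print("post top", [ (ray(d,u,.07)*1e3).round(1) for d,u in((T,(210+593.5/6-.5,140+228.5/6-.5)),(S,(220+128.5/6-.5,200+157.5/6-.5)))])
print("jar top", ray(T,(246.25,154.5),.06),ray(S,(282.5,271.9),.057))
E
python3 fit.py
```

```text
[[ 0.5547  0.0487  0.0612]
 [ 0.5799  0.0228  0.0611]
 [ 0.5985 -0.0074  0.0621]
 [ 0.6102 -0.0417  0.0608]
 [ 0.6137 -0.0777  0.0616]]
tri 0.4371861469807805 [ 0.4537 -0.0755] res [[-0.0, 0.1], [0.1, -0.2], [-0.1, 0.3], [0.1, 0.0], [0.0, -0.2]]
[[0.5548, 0.0486], [0.5799, 0.0229], [0.5987, -0.0077], [0.6101, -0.0418], [0.6137, -0.0775]]
top.066 0.4371521886829512 [ 0.4524 -0.075 ] res [[0.1, -0.2], [-0.0, -0.1], [0.1, 0.2], [-0.1, 0.1], [-0.0, 0.0]]
[[0.5535, 0.0491], [0.5786, 0.0234], [0.5973, -0.0072], [0.6088, -0.0413], [0.6124, -0.077]]
top.062 0.43715218868295086 [ 0.4532 -0.0749] res [[0.0, -0.0], [-0.1, 0.0], [0.1, 0.2], [-0.0, 0.0], [0.0, -0.2]]
[[0.5543, 0.0492], [0.5794, 0.0235], [0.5982, -0.0071], [0.6096, -0.0412], [0.6132, -0.0769]]
sc.062 0.435869555397679 [ 0.4544 -0.0758] res [[0.0, 0.1], [0.3, -0.3], [-0.7, 0.1], [0.4, 0.4], [-0.1, -0.2]]
[[0.5556, 0.0481], [0.5807, 0.0224], [0.5995, -0.0083], [0.6109, -0.0423], [0.6144, -0.0781]]
post top [array([ 602.6, -125.2,   70. ]), array([ 607.2, -125.5,   70. ])]
jar top [0.66278485 0.04271426 0.06      ] [0.66517128 0.04187069 0.057     ]
```

The fit residuals are below 0.4 mm: tray origin (0.4535,-0.0752), yaw 0.437, and the post is next to cap1 at (0.613,-0.077). I'll write a helper that gives moves in tool axes, then shut the gripper and turn tool x to lie along the arc tangent at cap1.

```bash
cat > go.py <<'E'
import sys,numpy as np
from rig import *
from scipy.spatial.transform import Rotation as Ro
k,z=int(sys.argv[1]),float(sys.argv[2])
O=np.array([.4535,-.0752]); a=.437+.225*(k-3); c=O+.16*np.array([np.cos(a),np.sin(a)])
s=state(); R=Ro.from_rotvec(s["tcp_rot"])
t=a+np.pi/2; G=Ro.from_matrix(np.array([[np.cos(t),np.cos(a),0],[np.sin(t),np.sin(a),0],[0,0,-1]]))
print("t",s["time"],"pos",s["ee_pos"].round(4),"target",c.round(4),"turn",(R.inv()*G).as_rotvec().round(3),
 "shift mm now",(R.inv().apply(np.r_[c,z]-s["ee_pos"])*1e3).round(1),"w",s["gripper_width"],"F",s["contact_force"].round(2))
E
python3 go.py 1 0.2
```

```text
t 0.3 pos [ 0.2773 -0.5599  0.2309] target [ 0.6135 -0.0773] turn [-1.000e-03 -0.000e+00 -1.098e+00] shift mm now [ 515.5 -283.3   31.1] w 0.08544361510138629 F [ 0.32 -0.38  0.02]
```

Call:
apply_moves --plan '[[[0,0,-0.1375],[0,0,0],0],[[0,0,-0.1375],[0,0,0],0],[[0,0,-0.1375],[0,0,0],0],[[0,0,-0.1375],[0,0,0],0],[[0,0,-0.1375],[0,0,0],0],[[0,0,-0.1375],[0,0,0],0],[[0,0,-0.1375],[0,0,0],0],[[0,0,-0.1375],[0,0,0],0],[[0,0,0],[0,0,0],0]]' --force 40

```text
time: 1.42
ee_pos: [0.2773, -0.5601, 0.2312]
tcp_rot: [-2.235, -2.208, -0.0]
contact_force: [-0.4, -0.5, 0.2]
gripper_width: -0.0001
finger_force: 0.0
```

```bash
python3 go.py 1 0.2
```

```text
t 1.425 pos [ 0.2773 -0.5601  0.2312] target [ 0.6135 -0.0773] turn [ 0.    -0.     0.001] shift mm now [486.8 330.4  31.3] w -0.00012458005858485816 F [-0.37 -0.5   0.17]
```

Call:
apply_moves --plan '[[[0,0,0],[32.5,22,2],0],[[0,0,0],[32.5,22,2],0],[[0,0,0],[32.5,22,2],0],[[0,0,0],[32.5,22,2],0],[[0,0,0],[32.5,22,2],0],[[0,0,0],[32.5,22,2],0],[[0,0,0],[32.5,22,2],0],[[0,0,0],[32.5,22,2],0],[[0,0,0],[32.5,22,2],0],[[0,0,0],[32.5,22,2],0],[[0,0,0],[32.5,22,2],0],[[0,0,0],[32.5,22,2],0],[[0,0,0],[32.5,22,2],0],[[0,0,0],[32.5,22,2],0],[[0,0,0],[32,22,3],0],[[0,0,0],[0,0,0],0],[[0,0,0],[0,0,0],0]]'

```text
time: 3.55
ee_pos: [0.6125, -0.0772, 0.2001]
tcp_rot: [-2.236, -2.207, 0.001]
contact_force: [0.8, -0.7, -0.5]
gripper_width: 0.0004
finger_force: 0.0
```

```bash
python3 go.py 1 0.085
```

```text
t 3.55 pos [ 0.6125 -0.0772  0.2001] target [ 0.6135 -0.0773] turn [-0.  0. -0.] shift mm now [ -0.    1.  115.1] w 0.0003515104300721207 F [ 0.77 -0.74 -0.53]
```

Call:
apply_moves --plan '[[[0,0,0],[0,1,25],0],[[0,0,0],[0,0,25],0],[[0,0,0],[0,0,25],0],[[0,0,0],[0,0,25],0],[[0,0,0],[0,0,15],0],[[0,0,0],[0,0,0],0],[[0,0,0],[0,0,0],0]]'

```text
time: 4.42
ee_pos: [0.6143, -0.0771, 0.0865]
tcp_rot: [2.233, 2.207, 0.002]
contact_force: [-0.1, 0.3, 0.6]
gripper_width: -0.0001
finger_force: 0.0
```

```bash
python3 go.py 1 0.072
python3 - <<'E'
from h import *
for n,(x0,y0,x1,y1) in(("top",(230,120,340,230)),("scene",(220,180,345,290))):
    d=get_image(n); cv2.imwrite(f"pics/{n}1.png",cv2.resize(d["image"][y0:y1,x0:x1,::-1],None,fx=5,fy=5,interpolation=cv2.INTER_CUBIC))
a,b=[cv2.imread(f"pics/{n}1.png") for n in("top","scene")]
cv2.imwrite("pics/c1.png",cv2.resize(np.hstack([a,b]),None,fx=.67,fy=.67))
E
```

```text
t 4.425 pos [ 0.6143 -0.0771  0.0865] target [ 0.6135 -0.0773] turn [0.002 0.    0.001] shift mm now [-0.2 -0.9 14.5] w -7.218804040501726e-05 F [-0.13  0.27  0.59]
```

View pics/c1.png

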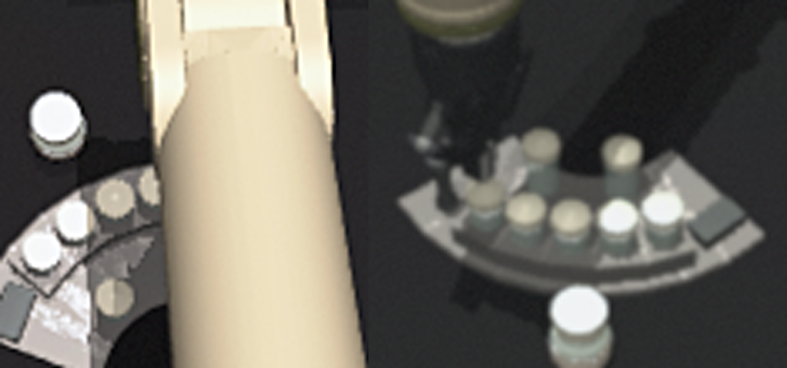

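The right half (scene view) shows the fingertips just above the post-end cap at about (485,180), with the other four caps and the spare vials clear and undisturbed. I'll descend in small steps and watch the force.

Call:
apply_moves --plan '[[[0,0,0],[0,0,5],0],[[0,0,0],[0,0,5],0],[[0,0,0],[0,0,3],0],[[0,0,0],[0,0,0],0],[[0,0,0],[0,0,0],0]]'

```text
time: 5.15
ee_pos: [0.6138, -0.0767, 0.0724]
tcp_rot: [2.234, 2.209, 0.0]
contact_force: [-0.0, -0.8, -0.2]
gripper_width: 0.0001
finger_force: 0.0
```

Call:
apply_moves --plan '[[[0,0,0],[0,0,1],0],[[0,0,0],[0,0,1],0],[[0,0,0],[0,0,1],0],[[0,0,0],[0,0,0],0],[[0,0,0],[0,0,0],0]]'

```text
time: 5.78
ee_pos: [0.6138, -0.0767, 0.0696]
tcp_rot: [2.233, 2.209, 0.0]
contact_force: [-0.2, -0.8, 3.9]
gripper_width: 0.0002
finger_force: 1.9
```

Call:
apply_moves --plan '[[[0,0,0],[0,0,1],0],[[0,0,0],[0,0,1],0],[[0,0,0],[0,0,1],0],[[0,0,0],[0,0,0],0],[[0,0,0],[0,0,0],0]]'

```text
time: 6.4
ee_pos: [0.6138, -0.0767, 0.0662]
tcp_rot: [-2.234, -2.209, -0.0]
contact_force: [0.1, -0.3, 1.7]
gripper_width: -0.0003
finger_force: 1.0
```

Call:
apply_moves --plan '[[[0,0,0],[0,0,0.5],0],[[0,0,0],[0,0,0.5],0],[[0,0,0],[0,0,0],0]]'

```text
time: 6.78
ee_pos: [0.6139, -0.0767, 0.0661]
tcp_rot: [2.233, 2.209, 0.0]
contact_force: [-2.6, 0.6, 8.5]
gripper_width: -0.0001
finger_force: 4.1
```

The hard stop is at z = 0.066 with force rising to 8.5 N, so cap1 is home. Hop to cap2.

Call:
apply_moves --plan '[[[0,0,0],[0,0,-9],0],[[0,0,-0.1125],[0,0,0],0],[[0,0,0],[18,0,0],0],[[0,0,0],[17.7,0,0],0],[[0,0,-0.1125],[0,0,0],0],[[0,0,0],[0,0,0],0],[[0,0,0],[0,0,0],0]]'

```text
time: 7.65
ee_pos: [0.61, -0.0406, 0.0743]
tcp_rot: [-1.974, -2.443, -0.0]
contact_force: [-1.0, 0.2, -0.3]
gripper_width: -0.0001
finger_force: 0.0
```

```bash
python3 go.py 2 0.065
```

```text
t 7.65 pos [ 0.61   -0.0406  0.0743] target [ 0.6099 -0.0415] turn [-0. -0. -0.] shift mm now [-0.9 -0.2  9.3] w -6.57559708744413e-05 F [-0.99  0.23 -0.28]
```

Call:
apply_moves --plan '[[[0,0,0],[-0.9,0,2],0],[[0,0,0],[0,0,1.5],0],[[0,0,0],[0,0,1],0],[[0,0,0],[0,0,1],0],[[0,0,0],[0,0,1],0],[[0,0,0],[0,0,1],0],[[0,0,0],[0,0,1],0],[[0,0,0],[0,0,0.5],0],[[0,0,0],[0,0,0.5],0],[[0,0,0],[0,0,0],0],[[0,0,0],[0,0,0],0]]'

```text
time: 9.02
ee_pos: [0.6104, -0.0422, 0.066]
tcp_rot: [1.971, 2.445, -0.0]
contact_force: [-6.3, -1.6, 13.7]
gripper_width: -0.0001
finger_force: 6.4
```

Call:
apply_moves --plan '[[[0,0,0],[0,0,-9.5],0],[[0,0,-0.1125],[0,0,0],0],[[0,0,0],[18,0,0],0],[[0,0,0],[17.7,0,0],0],[[0,0,-0.1125],[0,0,0],0],[[0,0,0],[0,0,0],0],[[0,0,0],[0,0,0],0]]'

```text
time: 9.9
ee_pos: [0.5987, -0.0077, 0.0743]
tcp_rot: [-1.688, -2.65, -0.0]
contact_force: [-0.4, 1.6, 0.0]
gripper_width: 0.0
finger_force: 0.0
```

```bash
python3 go.py 3 0.065
```

```text
t 9.9 pos [ 0.5987 -0.0077  0.0743] target [ 0.5985 -0.0075] turn [ 0.    -0.    -0.001] shift mm now [ 0.3 -0.1  9.3] w 3.827090948885926e-05 F [-0.44  1.57  0.03]
```

Call:
apply_moves --plan '[[[0,0,0],[0,0,2],0],[[0,0,0],[0,0,1.5],0],[[0,0,0],[0,0,1],0],[[0,0,0],[0,0,1],0],[[0,0,0],[0,0,1],0],[[0,0,0],[0,0,1],0],[[0,0,0],[0,0,1],0],[[0,0,0],[0,0,0.5],0],[[0,0,0],[0,0,0.3],0],[[0,0,0],[0,0,0],0],[[0,0,0],[0,0,0],0]]'

```text
time: 11.28
ee_pos: [0.5989, -0.0083, 0.066]
tcp_rot: [1.684, 2.651, -0.0]
contact_force: [-5.5, -1.3, 12.5]
gripper_width: -0.0004
finger_force: 5.9
```

Cap3 is home. Hop to cap4.

Call:
apply_moves --plan '[[[0,0,0],[0,0,-9.3],0],[[0,0,-0.1125],[0,0,0],0],[[0,0,0],[18,0,0],0],[[0,0,0],[18,0,0],0],[[0,0,-0.1125],[0,0,0],0],[[0,0,0],[0,0,0],0],[[0,0,0],[0,0,0],0]]'

```text
time: 12.15
ee_pos: [0.5797, 0.0229, 0.0743]
tcp_rot: [-1.38, -2.822, -0.0]
contact_force: [-0.7, 0.2, 0.5]
gripper_width: -0.0004
finger_force: 0.0
```

```bash
python3 go.py 4 0.065
```

```text
t 12.15 pos [0.5797 0.0229 0.0743] target [0.5797 0.0232] turn [-0.    -0.    -0.001] shift mm now [0.2 0.2 9.3] w -0.00038749856790793016 F [-0.69  0.17  0.47]
```

Call:
apply_moves --plan '[[[0,0,0],[0,0,2],0],[[0,0,0],[0,0,1.5],0],[[0,0,0],[0,0,1],0],[[0,0,0],[0,0,1],0],[[0,0,0],[0,0,1],0],[[0,0,0],[0,0,1],0],[[0,0,0],[0,0,1],0],[[0,0,0],[0,0,0.5],0],[[0,0,0],[0,0,0.3],0],[[0,0,0],[0,0,0],0],[[0,0,0],[0,0,0],0]]'

```text
time: 13.52
ee_pos: [0.5801, 0.0224, 0.066]
tcp_rot: [1.376, 2.824, -0.0]
contact_force: [-5.9, -2.0, 12.8]
gripper_width: 0.0001
finger_force: 6.1
```

Cap4 is home. Hop to cap5.

Call:
apply_moves --plan '[[[0,0,0],[0,0,-9.3],0],[[0,0,-0.1125],[0,0,0],0],[[0,0,0],[18,0,0],0],[[0,0,0],[18,0,0],0],[[0,0,-0.1125],[0,0,0],0],[[0,0,0],[0,0,0],0],[[0,0,0],[0,0,0],0]]'

```text
time: 14.4
ee_pos: [0.5544, 0.0484, 0.0743]
tcp_rot: [-1.054, -2.959, -0.0]
contact_force: [-0.2, -0.6, 0.2]
gripper_width: -0.0001
finger_force: 0.0
```

```bash
python3 go.py 5 0.065
```

```text
t 14.4 pos [0.5544 0.0484 0.0743] target [0.5546 0.0488] turn [ 0.    -0.    -0.001] shift mm now [0.1 0.4 9.3] w -6.30999292098368e-05 F [-0.22 -0.61  0.21]
```

Call:
apply_moves --plan '[[[0,0,0],[0,0,2],0],[[0,0,0],[0,0,1.5],0],[[0,0,0],[0,0,1],0],[[0,0,0],[0,0,1],0],[[0,0,0],[0,0,1],0],[[0,0,0],[0,0,1],0],[[0,0,0],[0,0,1],0],[[0,0,0],[0,0,0.5],0],[[0,0,0],[0,0,0.3],0],[[0,0,0],[0,0,0],0],[[0,0,0],[0,0,0],0]]'

```text
time: 15.78
ee_pos: [0.5548, 0.0481, 0.066]
tcp_rot: [1.05, 2.96, -0.0]
contact_force: [-6.8, -1.2, 12.1]
gripper_width: 0.0002
finger_force: 6.4
```

Cap5 is home. Lift straight up clear of everything and check.

Call:
apply_moves --plan '[[[0,0,0],[0,0,-10],0],[[0,0,0],[0,0,-25],0],[[0,0,0],[0,0,-30],0],[[0,0,0],[0,0,-30],0],[[0,0,0],[0,0,-30],0],[[0,0,0],[0,0,0],0],[[0,0,0],[0,0,0],0],[[0,0,0],[0,0,0],0]]'

```text
time: 16.77
ee_pos: [0.5541, 0.0479, 0.1889]
tcp_rot: [-1.05, -2.959, 0.001]
contact_force: [0.5, 0.3, -0.0]
gripper_width: 0.0
finger_force: 0.0
```

Run:
```python
from h import *
d=get_image("scene"); cv2.imwrite("pics/s2.png",cv2.resize(d["image"][200:300,220:345,::-1],None,fx=6,fy=6,interpolation=cv2.INTER_CUBIC))
```

```text
(no output)
```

View pics/s2.png

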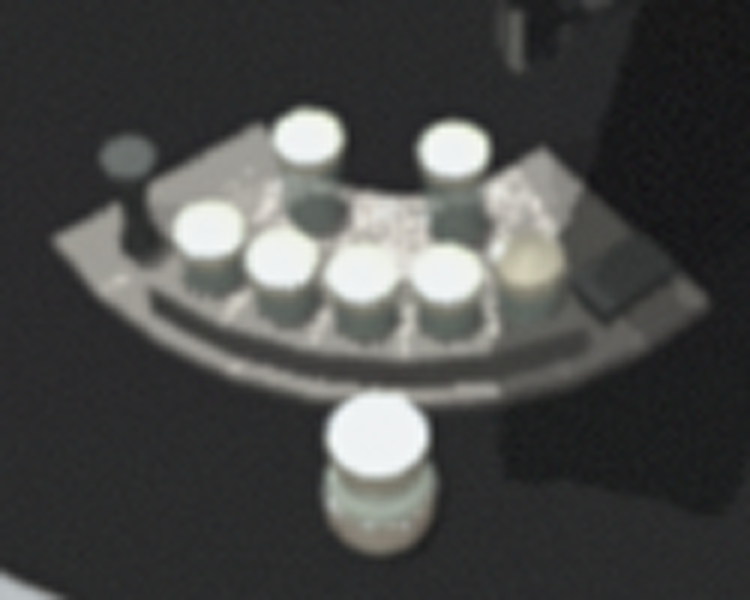

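All five caps now sit about 6 px lower than before (for example (208,230) against (208,223)). The spare vials at (308,137) and (453,152) and the jar at (378,436) have not moved.

```bash
python3 -c "
from rig import *
print(hand_in())"
```

```text
the job is handed in; nothing more can be done
None
```

All five caps are pressed home in order from the post end: each reached its hard stop at 66 mm, with at most about 15 N measured at the ends of the moves. The spare vials and jar show no movement in the final picture, and the job is handed in; it returned no verdict.

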